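# Lever the staining tray's lid off its catch and hold it open

## Task

The black lid of the slide staining tray on the shaker is snapped shut, and it falls shut again whenever it is let go. Take the blue-handled spatula from its rest, slide its blade into the pry notch above the yellow sill at the tray's front, lever the lid off its catch against the sill, then raise the lid on the blade to 40 degrees open, so that the slides can be looked over in its shade. Finish while still holding it there, steady and carried by the blade alone: keep the gripper off the lid, and leave the other things on the bench where they are.

Things in the scene. Friction and masses are not known exactly. Their poses are not given: they have to be found in the camera images.
- spatula_grip (a point): Pry spatula, 190 mm long, 70 g; this is the centre of its blue handle (110 long, 16 wide, 20 mm high, flat sides). x runs along the handle to the blade, z is up as it lies. The steel blade (18 wide, 2.5 mm thick, at the middle of the handle's height) runs from 61 to 135 mm ahead of here. The handle lies level across the rest, its centre 35 mm above the bench.
- spatula_tip (a point): Middle of the tip of the spatula's blade, half-way through its thickness; 135 mm ahead of the handle's centre, same axes.
- spatula: The whole spatula; its origin is the handle's centre, axes as for spatula_grip.
- rest: Low steel spatula rest, 125 x 60 mm, fixed; origin on the bench below its centre; the spatula lies along its x. The handle lies on two posts (8 mm thick, 40 mm wide, cheeks reaching the handle's mid-height at 35 mm) that stand 46 mm before and behind the rest's centre, so the handle's middle 70 mm is free to grasp from above.
- sill (a point): Middle of the outer top edge of the yellow sill under the pry notch, 104 mm above the bench. x points level into the tray towards the hinge, y along the front, z up. The sill is 56 mm wide and sticks out 12 mm from the tray's front face; the notch above it is 56 mm wide and 6 mm high, up to the lid's underside. The wall is 4 mm thick, the tray open behind it.
- hinge (a point): Middle of the lid's hinge line at the tray's back, 110 mm above the bench, in the plane of the lid's underside, 202 mm from the sill point along its x and 6 mm higher. Same axes as the sill; the lid turns about y.
- lid_edge (a point): Middle of the front edge of the lid's underside, 190 mm from the hinge; it moves with the lid.
- lid_angle (a joint): Lid angle in rad: 0 shut, positive open, 0.698 = 40 degrees, stop at 1.9. Sprung snap catches hold it shut: they yield at about 9 N up on the front edge (at 0.012 rad) and are passed once it has risen 6 mm (0.03 rad); let go just after, it rests ajar on them at 0.06 rad; dropped from high it snaps shut. Beyond them only its weight (0.18 to 0.30 kg, about 1.2 N at the edge) pulls it shut.
- lid: The black lid, 190 x 250 mm, hinged at its back; origin on the hinge line. Its front rim is a flat plate flush with the tray's front face, 30 mm deep (along the sill's x), 6 mm thick, its flat underside 110 mm above the bench when shut. Behind the rim the lid's middle is raised 10 mm.
- tray: White base of the staining tray, 190 x 250 mm, walls up to 110 mm above the bench, with the sill; clamped on the shaker. Origin on the bench below its centre, 107 mm behind the sill's outer edge; x as for the sill. Glass slides lie in it, 92 mm above the bench.
- shaker: Cream orbital shaker under the tray, fixed, 260 mm (x) by 355 mm (y), its casing 60 mm high. Same origin and axes as the tray.
- tip_box: Pipette-tip box, 85 x 125 x 60 mm, standing; bystander. Origin: centre of its underside.
- buffer: Glass buffer bottle, 64 mm across, 135 mm high, blue cap; bystander. Origin: centre of its underside.
- dropper: Amber dropper bottle, 32 mm across, 66 mm high; bystander. Origin: centre of its underside.
- mailer: Slide mailer, white with green top, 82 x 34 x 19 mm, lying; bystander. Origin: centre of its underside.
- timer: White bench timer, 62 x 70 x 16 mm, lying; bystander. Origin: centre of its underside.
- coverslips: Clear box of coverslips, 60 x 90 x 28 mm; bystander. Origin: centre of its underside.
- platform: The shaker's black-matted aluminium platform with two steel clamp bars beside the tray; its top is 80 mm above the bench and reaches 30 mm out before the tray's front. Same origin and axes as the tray.
Things that resemble listed ones, but are neither listed nor needed, are in the scene too. What is shaped like the spatula but green is not meant.

How it is judged:
On the way, in this order (a step that is already met when the one before it is completed fails the run):
1. the spatula's blade is in the pry notch, its tip under the lid, which is still shut (x of spatula_tip in the frame of sill between 0.018 and 0.075 m and y of spatula_tip in the frame of sill between -0.026 and 0.026 m and z of spatula_tip in the frame of sill between -0.01 and 0.02 m and value of joint lid_angle below 0.005 rad).
2. the blade levers: it bears down on the tray's sill and up on the lid together, and the lid is coming up (contact force between spatula and tray above 0.5 N and contact force between spatula and lid above 0.5 N and value of joint lid_angle above 0.006 rad).
3. the lid is clear of its catch, on the blade (value of joint lid_angle above 0.15 rad and contact force between spatula and lid above 0.2 N), for 0.1 s.
At the end, for the whole second after the job is handed in: The lid stands 40 degrees open, within 6 degrees, and still (under 0.08 rad/s); the spatula, gripped by the robot and clear of the tray's base and the shaker's platform, carries it (over 0.2 N); nothing of the robot touches the lid (value of joint lid_angle between 0.593 and 0.803 rad and velocity of joint lid_angle between -0.08 and 0.08 rad/s and contact force between spatula and lid above 0.2 N and contact force between the fingers and spatula above 2 N and contact force between each of the arm, the fingers and lid below 0.1 N and contact force between spatula and tray below 0.1 N and contact force between spatula and platform below 0.1 N); the arm keeps its last pose, push and grip.
It fails at once if the gripper or arm pushes on the lid (contact force between any of the fingers, the arm and lid above 0.5 N).
It fails at once if the lid is flung wide open (value of joint lid_angle above 1.05 rad).
It fails at once if a bystander is moved or tipped (distance of any of tip_box, buffer, dropper, mailer, timer, coverslips from where it was at the start of the episode above 0.03 m or angle between any of buffer, dropper's own z axis and vertical above 0.5 rad).
It also fails if it takes over 48 s, if anything falls off the work surface, if the arm or the gripper's body presses on something with over 40 N, if the wrist force passes 120 N, or if a joint passes its speed limit or range.

## Robot

A 6-joint arm with a two-finger parallel gripper is mounted at the origin on the work surface. World frame = base frame: x ahead of the robot, y to its left, z up, the work surface at z = 0. Lengths are in m, angles in rad, forces in N, time in s.
With the tool pointing down it reaches from about 0.35 to 0.875 m from the base axis. Payload 4.2 kg.
Tool frame: the origin (TCP) lies midway between the tips of the shut fingers; the grasp point (between the pads) lies 19 mm behind it; x points along the fingers, z is the direction in which the jaws open and shut, and the axes are right-handed (so a half turn about x gives the same grasp; the last joint's range is limited). The gripper opens to 85 mm and grips with 20 to 120 N. Pads are 22 mm wide; open, the fingers measure 114 mm over their backs; the gripper's body (76 mm by 85 mm) begins 54 mm behind the grasp point. The pads swing forward as they close: fully open they stand 13 mm farther back than shut.
Start: joints at [-1.021, 0.385, 0.008, 0, -1.194, -0.259], TCP at [0.179, -0.599, 0.231] pointing down, gripper open.
Joint ranges: [-3.14, 3.14], [-1.21, 2.06], [-1.07, 1.41], [-3.16, 2.05], [-2.99, -0.16], [-3.1, 3.1]. Speed limits (rad/s): [2.79, 2.79, 3.14, 3.14, 3.14, 3.14].

## Interface

Orientations are given as a 3x3 rotation matrix whose columns are the frame's x, y, z axes.
In Python, from bench import sense, optics, r gives the robot as it stands.
- The arm moves only by the tool move_arm, never from a script. Its argument "deltas" is a list of rows, each an object of numbers: "jaw": the closure, from 0 (fully open) to 1 (shut); "x", "y", "z": the shift along the tool's x, y, z in m; "wx", "wy", "wz": the turn, a rotation vector about the tool's x, y, z in degrees. In form: [{"jaw": .., "x": .., "y": .., "z": .., "wx": .., "wy": .., "wz": ..}, ...]. A call has 1 to 20 rows; each row is the pose to reach, as a shift and turn from the pose commanded when the call began, along the tool's axes at that moment; what a row does not reach only later rows make up. A row lasts 1/10 s, in which the tool goes at most 50 mm and 8.59 degrees, less where a joint would pass 70% of its speed; a pose out of reach is approached as far as the arm can. A call with a gripper value outside its range is refused whole. The fingers move at their own pace and stop on an object; the grip force is fixed at half the most. Time passes only in rows, so rows that repeat a pose let the fingers close. It gives the time, the measured TCP pose, the force and the opening at its end, in the units of the state.
- sense(): the state, without advancing time (a new reading comes with each control period).
- optics.camera(name): name is "scene" or "top"; returns the picture (480x640x3 uint8, blue, green, red); there is no depth.
- optics.camera_model(name): a dict with "K" (3x3 intrinsics, pixels), "R" (3x3) and "t" (3): a world point X has camera coordinates R X + t. Camera axes: x right, y down, z forward; pixel columns grow to the right and rows downward; lengths in m; the calibration is good to about 2 mm. A picture is of the moment at which its call begins. camera_model takes no time and is no camera call.
- r.sign_off(): hands the job in, once; it reports no verdict.
The state is a dict: "t": time; "joint_pos": joint angles; "joint_vel": joint speeds; "joint_torque": joint torques, N m; "ee_pos": TCP position; "orientation": TCP orientation; "contact_force": force on the tool from outside, world axes, zero at the start; "ft_torque": the same for the moment, N m; "width": opening from 0.0 (shut) to 1.0 (fully open).
Only numpy, scipy, OpenCV 4.12 (cv2) and the standard library are available. Lean on these libraries where they do the work, as an engineer would, in place of code of your own. Each camera call takes 0.05 s, during which the arm holds its last target. There are 200 camera calls.

## Working session

There is one attempt and no reset: what is moved stays moved. The work goes in short steps, Python scripts to look and compute and a tool call to move; the robot and the scene stay as the last step left them, time stands still between calls to the robot, and variables do not carry over. Pictures are saved under pics/ and viewed, about 8 in all and at most 12, crops included, and the job is handed in when it is done.

Besides the shell and the picture viewer there is one more tool, called after ">>>" as name(argument=value, ...), one argument or row to a line, values as JSON. move_arm: Moves the arm, as the interface text tells. Its arguments: {"type":"object","properties":{"deltas":{"type":"array"}},"required":["deltas"]}

```bash
mkdir -p pics; ls
python3 - <<'E'
from bench import sense, optics, r
import cv2,numpy as np
for n in("scene","top"):
    cv2.imwrite(f"pics/{n}0.png",optics.camera(n)); m=optics.camera_model(n); print(n,np.round(m["K"],1).tolist(),np.round(m["R"],4).tolist(),np.round(m["t"],4).tolist())
s=sense();print(s["t"],s["ee_pos"],np.round(s["orientation"],3).tolist(),s["width"],s["contact_force"])
E
```

```text
pics
scene [[468.2, 0.0, 323.3], [0.0, 468.2, 250.5], [0.0, 0.0, 1.0]] [[0.6919, 0.722, -0.0068], [0.509, -0.4945, -0.7045], [-0.512, 0.484, -0.7096]] [-0.3537, -0.204, 1.425]
top [[493.4, 0.0, 319.8], [0.0, 493.4, 238.9], [0.0, 0.0, 1.0]] [[-0.0054, -0.9998, -0.0186], [-0.9965, 0.0069, -0.0835], [0.0836, 0.0181, -0.9963]] [-0.0066, 0.5619, 1.522]
0.1 [ 0.17906346 -0.59827026  0.2303069 ] [[-0.001, -0.958, -0.287], [0.002, -0.287, 0.958], [-1.0, 0.0, 0.002]] 0.9973005465593593 [-1.29975774 -0.92352474 -0.18344206]
```

View pics/scene0.png

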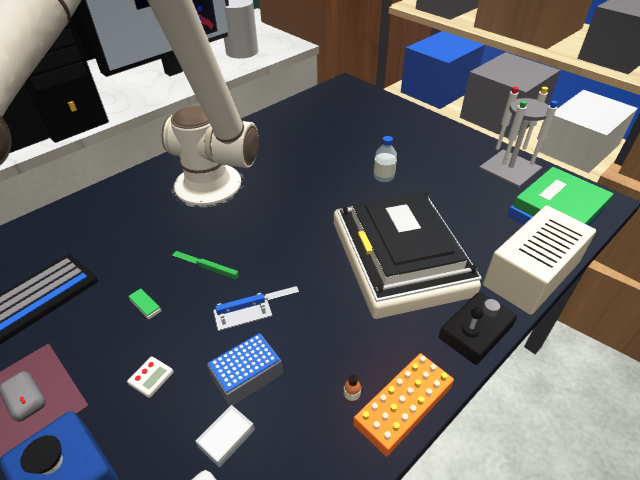

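View pics/top0.png

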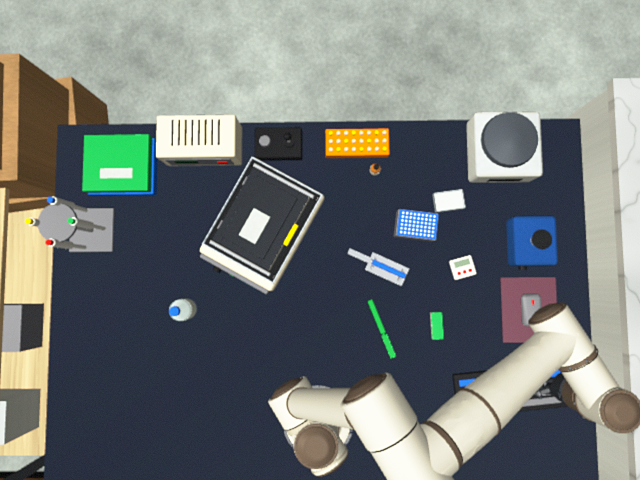

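The scene view shows the blue spatula at about (242,303) with its blade tip at (298,290), and the sill at (365,242). In the top view the spatula is at (390,268) with its tip at (349,251), and the sill is at (291,235). There are two candidates: the blue one at top (390,268) on the steel rest, and the green one at top (381,328). The blue one fits the description. I'll confirm it in an enlarged crop.

Run:
```python
import cv2,numpy as np
s=cv2.imread("pics/scene0.png");t=cv2.imread("pics/top0.png")
f=lambda im,x,y,w,h:cv2.resize(im[y:y+h,x:x+w],(400,300),interpolation=cv2.INTER_CUBIC)
cv2.imwrite("pics/crop1.png",np.vstack([np.hstack([f(t,340,230,80,60),f(t,260,205,80,60)]),np.hstack([f(s,205,272,100,75),f(s,325,205,100,75)])]))
```

```text
(no output)
```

View pics/crop1.png

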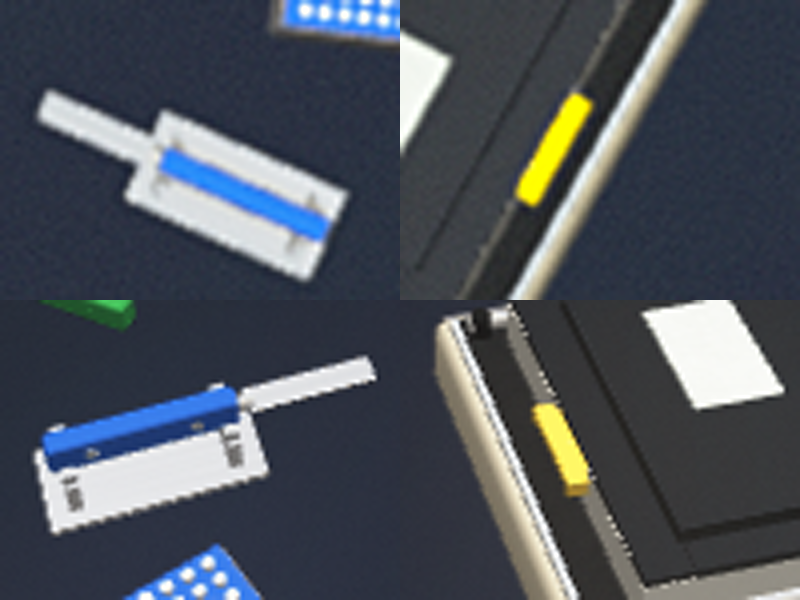

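The crop confirms the blue spatula on its steel rest. Its tip is at top (348.6,251) and scene (298,289.5). The yellow sill's outer top edge runs from (298.6,225) to (287.6,246.4) in the top view, and from (358.3,231.3) to (366.3,252) in the scene view.

```bash
cat > h.py <<'E'
import numpy as np
from bench import sense, optics, r
M={n:optics.camera_model(n) for n in("scene","top")}
def ray(n,p):
    m=M[n];R=np.array(m["R"]);c=-R.T@np.array(m["t"]);d=R.T@np.linalg.inv(m["K"])@[p[0],p[1],1];return c,d/np.linalg.norm(d)
def atz(n,p,z):
    c,d=ray(n,p);return c+d*(z-c[2])/d[2]
def tri(a,b):
    A=np.zeros((3,3));v=np.zeros(3)
    for n,p in(("top",a),("scene",b)):
        c,d=ray(n,p);P=np.eye(3)-np.outer(d,d);A+=P;v+=P@c
    return np.linalg.solve(A,v)
def proj(n,X):
    m=M[n];q=np.array(m["K"])@(np.array(m["R"])@X+m["t"]);return q[:2]/q[2]
E
python3 - <<'E'
from h import *
np.set_printoptions(precision=4,suppress=True)
f=atz("top",(372.4,262.2),.045);b=atz("top",(405,275.4),.045);t=atz("top",(348.6,251),.035)
print("handle",f,b,np.linalg.norm(f-b),(f+b)/2,"tip",t,tri((348.6,251),(298,289.5)))
f2=atz("scene",(205+59.3-.5,272+(390-300)/4+.5),.045);b2=atz("scene",(205+12,272+(437-300)/4+.0),.045);t2=atz("scene",(298,289.5),.035)
print("scene handle top edge",f2,b2,"tip",t2)
print("yaw",np.degrees([np.arctan2(*(f-b)[1::-1]),np.arctan2(*(t-b)[1::-1])]))
a,c=(298.6,225),(287.6,246.4);A,C=(358.3,231.3),(366.3,252)
for n,p,q in(("top",a,c),("scene",A,C)):
    P,Q=atz(n,p,.104),atz(n,q,.104);e=P-Q;print(n,P,Q,(P+Q)/2,np.linalg.norm(e),np.degrees(np.arctan2(e[1],e[0])))
print(tri(a,C),tri(c,A))
E
```

```text
handle [ 0.4873 -0.1716  0.045 ] [ 0.4463 -0.2706  0.045 ] 0.10712758247325717 [ 0.4668 -0.2211  0.045 ] tip [ 0.5228 -0.0993  0.035 ] [ 0.5247 -0.0976  0.029 ]
scene handle top edge [ 0.4951 -0.1703  0.045 ] [ 0.4481 -0.2648  0.045 ] tip [ 0.5302 -0.0988  0.035 ]
yaw [67.5152 65.9357]
top [0.5972 0.0514 0.104 ] [0.5336 0.0842 0.104 ] [0.5654 0.0678 0.104 ] 0.07160268244107787 -27.260243963461157
scene [0.5406 0.0884 0.104 ] [0.6009 0.0508 0.104 ] [0.5707 0.0696 0.104 ] 0.07099204537115698 148.08065029066842
[0.5983 0.0523 0.1009] [0.5364 0.0873 0.1015]
```

```bash
python3 - <<'E'
import cv2
t=cv2.imread("pics/top0.png")
c=cv2.resize(t[150:300,190:335],(580,600),interpolation=cv2.INTER_CUBIC)
cv2.imwrite("pics/crop2.png",cv2.convertScaleAbs(c,alpha=1.6,beta=20))
E
python3 - <<'E'
from h import *
s=sense();R=s["orientation"];p=s["ee_pos"]
y=np.radians(66.3);h=np.array([np.cos(y),np.sin(y),0])
# desired: x down, z horizontal perp handle
for sg in(1,-1):
    z=sg*np.array([-h[1],h[0],0]);x=np.array([0,0,-1.]);Rt=np.column_stack([x,np.cross(z,x),z])
    from scipy.spatial.transform import Rotation as Ro
    print(sg,Ro.from_matrix(R.T@Rt).as_rotvec(degrees=True).round(1))
g=np.array([.468,-.221,0])+.008*h
for z in(.12,.016): print((R.T@(np.array([g[0],g[1],z])-p)).round(4))
E
```

```text
1 [-49.6   0.1   0. ]
-1 [ 1.304e+02  1.000e-01 -1.000e-01]
[ 0.1108 -0.3901  0.2845]
[ 0.2148 -0.3901  0.2843]
```

View pics/crop2.png

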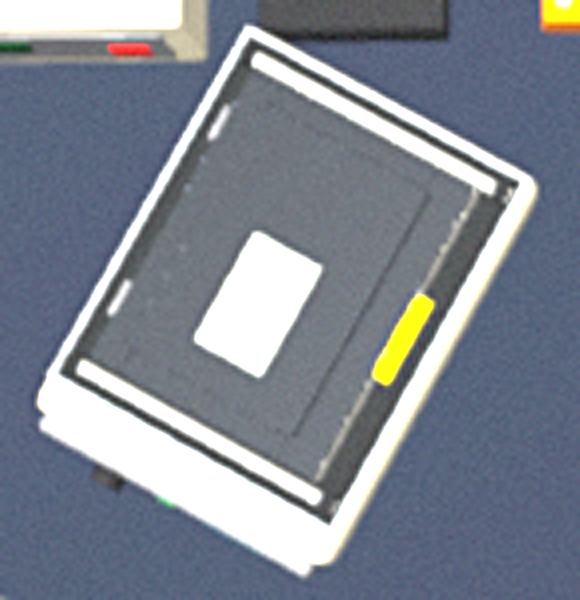

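The enlarged crop shows the clamp bars (255,55)→(495,185) and (80,365)→(320,497), the lid front line (475,190)→(318,478), and the sill from about (433,298) to (392,384). I'll get the tray yaw from these lines and start moving to the spatula.

Run:
```python
from h import *
L=lambda p,q,z:(lambda e:(np.degrees(np.arctan2(e[1],e[0])).round(2),np.linalg.norm(e).round(4)))(atz("top",(190+p[0]/4,150+p[1]/4),z)-atz("top",(190+q[0]/4,150+q[1]/4),z))
print(L((255,55),(495,185),.09),L((80,365),(320,497),.09),L((318,478),(475,190),.11),L((392,384),(433,298),.104), L((65,375),(250,42),.08),L((330,520),(515,190),.08))
a,b=[atz("top",(190+u/4,150+v/4),.11) for u,v in((475,190),(318,478))];print("lid front mid",a,b,(a+b)/2)
```

```text
(np.float64(60.87), np.float64(0.2086)) (np.float64(61.09), np.float64(0.2069)) (np.float64(151.38), np.float64(0.2431)) (np.float64(154.46), np.float64(0.0709)) (np.float64(151.43), np.float64(0.2903)) (np.float64(150.63), np.float64(0.2858))
lid front mid [0.67868679 0.020613   0.11      ] [0.46527536 0.13708151 0.11      ] [0.57198107 0.07884725 0.11      ]
```

>>> move_arm(
  deltas=[
    {"jaw": 0,"x": 0.0,"y": -0.05,"z": 0.035,"wx": -8},
    {"jaw": 0,"x": 0.02,"y": -0.09,"z": 0.065,"wx": -16},
    {"jaw": 0,"x": 0.04,"y": -0.13,"z": 0.095,"wx": -24},
    {"jaw": 0,"x": 0.06,"y": -0.17,"z": 0.125,"wx": -32},
    {"jaw": 0,"x": 0.08,"y": -0.21,"z": 0.155,"wx": -40},
    {"jaw": 0,"x": 0.1,"y": -0.25,"z": 0.185,"wx": -48},
    {"jaw": 0,"x": 0.11,"y": -0.29,"z": 0.215,"wx": -49.6},
    {"jaw": 0,"x": 0.11,"y": -0.33,"z": 0.245,"wx": -49.6},
    {"jaw": 0,"x": 0.11,"y": -0.37,"z": 0.27,"wx": -49.6},
    {"jaw": 0,"x": 0.11,"y": -0.39,"z": 0.284,"wx": -49.6},
    {"jaw": 0,"x": 0.11,"y": -0.39,"z": 0.284,"wx": -49.6},
    {"jaw": 0,"x": 0.11,"y": -0.39,"z": 0.284,"wx": -49.6},
  ],
)

```text
validation failed for argument at $.de...
```

>>> move_arm(
  deltas=[
    {"jaw": 0,"x": 0.0,"y": -0.05,"z": 0.035,"wx": -8,"wy": 0,"wz": 0},
    {"jaw": 0,"x": 0.02,"y": -0.09,"z": 0.065,"wx": -16,"wy": 0,"wz": 0},
    {"jaw": 0,"x": 0.04,"y": -0.13,"z": 0.095,"wx": -24,"wy": 0,"wz": 0},
    {"jaw": 0,"x": 0.06,"y": -0.17,"z": 0.125,"wx": -32,"wy": 0,"wz": 0},
    {"jaw": 0,"x": 0.08,"y": -0.21,"z": 0.155,"wx": -40,"wy": 0,"wz": 0},
    {"jaw": 0,"x": 0.1,"y": -0.25,"z": 0.185,"wx": -48,"wy": 0,"wz": 0},
    {"jaw": 0,"x": 0.11,"y": -0.29,"z": 0.215,"wx": -49.6,"wy": 0,"wz": 0},
    {"jaw": 0,"x": 0.11,"y": -0.33,"z": 0.245,"wx": -49.6,"wy": 0,"wz": 0},
    {"jaw": 0,"x": 0.11,"y": -0.37,"z": 0.27,"wx": -49.6,"wy": 0,"wz": 0},
    {"jaw": 0,"x": 0.11,"y": -0.39,"z": 0.284,"wx": -49.6,"wy": 0,"wz": 0},
    {"jaw": 0,"x": 0.11,"y": -0.39,"z": 0.284,"wx": -49.6,"wy": 0,"wz": 0},
    {"jaw": 0,"x": 0.11,"y": -0.39,"z": 0.284,"wx": -49.6,"wy": 0,"wz": 0},
  ],
)

```text
t: 1.3
ee_pos: [0.4718, -0.2136, 0.1208]
orientation: [[-0.001, -0.4, -0.916], [0.0, -0.916, 0.4], [-1.0, 0.0, 0.001]]
contact_force: [-0.2, -0.4, 0.3]
width: 1.002
```

>>> move_arm(
  deltas=[
    {"jaw": 0,"x": 0.03,"y": 0,"z": 0,"wx": 0,"wy": 0,"wz": 0},
    {"jaw": 0,"x": 0.06,"y": 0,"z": 0,"wx": 0,"wy": 0,"wz": 0},
    {"jaw": 0,"x": 0.085,"y": 0,"z": 0,"wx": 0,"wy": 0,"wz": 0},
    {"jaw": 0,"x": 0.1,"y": 0,"z": 0,"wx": 0,"wy": 0,"wz": 0},
    {"jaw": 0,"x": 0.103,"y": 0,"z": 0,"wx": 0,"wy": 0,"wz": 0},
    {"jaw": 0,"x": 0.103,"y": 0,"z": 0,"wx": 0,"wy": 0,"wz": 0},
  ],
)

```text
t: 1.9
ee_pos: [0.4706, -0.2157, 0.0181]
orientation: [[-0.001, -0.404, -0.915], [0.0, -0.915, 0.404], [-1.0, 0.0, 0.001]]
contact_force: [0.6, 0.9, -0.3]
width: 1.001
```

Run:
```python
from h import *
import cv2
im=optics.camera("scene");t=optics.camera("top");s=sense();print(s["contact_force"],s["ee_pos"])
f=lambda im,x,y:cv2.resize(im[y:y+100,x:x+100],(400,400),interpolation=cv2.INTER_CUBIC)
cv2.imwrite("pics/g1.png",np.hstack([f(im,200,240),f(t,335,215)]))
```

```text
[0.49274881 0.04883229 0.29397975] [ 0.47174058 -0.21549538  0.019187  ]
```

View pics/g1.png

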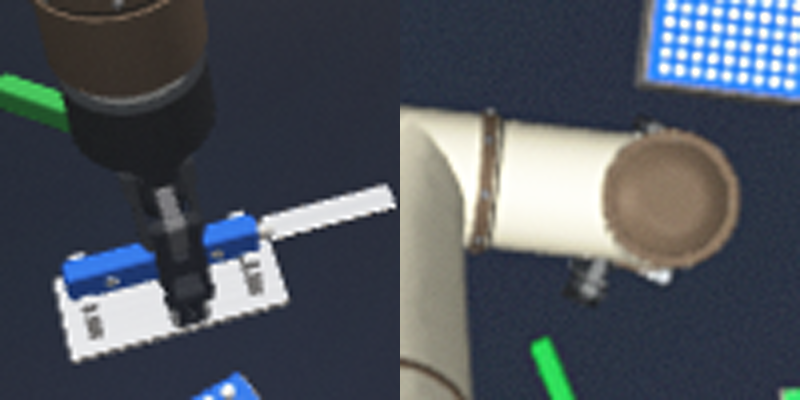

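The near finger at (190,310) straddles the handle, a little ahead of its middle, so the grasp point is right. I'll close the jaws here.

>>> move_arm(
  deltas=[
    {"jaw": 1,"x": 0,"y": 0,"z": 0,"wx": 0,"wy": 0,"wz": 0},
    {"jaw": 1,"x": 0,"y": 0,"z": 0,"wx": 0,"wy": 0,"wz": 0},
    {"jaw": 1,"x": 0,"y": 0,"z": 0,"wx": 0,"wy": 0,"wz": 0},
    {"jaw": 1,"x": 0,"y": 0,"z": 0,"wx": 0,"wy": 0,"wz": 0},
    {"jaw": 1,"x": 0,"y": 0,"z": 0,"wx": 0,"wy": 0,"wz": 0},
    {"jaw": 1,"x": 0,"y": 0,"z": 0,"wx": 0,"wy": 0,"wz": 0},
    {"jaw": 1,"x": 0,"y": 0,"z": 0,"wx": 0,"wy": 0,"wz": 0},
    {"jaw": 1,"x": 0,"y": 0,"z": 0,"wx": 0,"wy": 0,"wz": 0},
    {"jaw": 1,"x": 0,"y": 0,"z": 0,"wx": 0,"wy": 0,"wz": 0},
    {"jaw": 1,"x": 0,"y": 0,"z": 0,"wx": 0,"wy": 0,"wz": 0},
  ],
)

```text
t: 3.0
ee_pos: [0.4717, -0.2148, 0.0186]
orientation: [[0.001, -0.402, -0.915], [-0.0, -0.915, 0.402], [-1.0, -0.0, -0.001]]
contact_force: [-0.3, 1.2, 5.6]
width: 0.179
```

>>> move_arm(
  deltas=[
    {"jaw": 1,"x": -0.02,"y": 0,"z": 0,"wx": 0,"wy": 0,"wz": 0},
    {"jaw": 1,"x": -0.05,"y": 0,"z": 0,"wx": 0,"wy": 0,"wz": 0},
    {"jaw": 1,"x": -0.08,"y": 0,"z": 0,"wx": 0,"wy": 0,"wz": 0},
    {"jaw": 1,"x": -0.1,"y": -0.02,"z": 0.006,"wx": 1,"wy": 0,"wz": 0},
    {"jaw": 1,"x": -0.1,"y": -0.05,"z": 0.015,"wx": 2,"wy": 0,"wz": 0},
    {"jaw": 1,"x": -0.1,"y": -0.08,"z": 0.024,"wx": 3,"wy": 0,"wz": 0},
    {"jaw": 1,"x": -0.1,"y": -0.11,"z": 0.032,"wx": 4,"wy": 0,"wz": 0},
    {"jaw": 1,"x": -0.1,"y": -0.13,"z": 0.038,"wx": 5,"wy": 0,"wz": 0},
    {"jaw": 1,"x": -0.095,"y": -0.141,"z": 0.041,"wx": 5.3,"wy": 0,"wz": 0},
    {"jaw": 1,"x": -0.085,"y": -0.141,"z": 0.041,"wx": 5.3,"wy": 0,"wz": 0},
    {"jaw": 1,"x": -0.075,"y": -0.141,"z": 0.041,"wx": 5.3,"wy": 0,"wz": 0},
    {"jaw": 1,"x": -0.074,"y": -0.141,"z": 0.041,"wx": 5.3,"wy": 0,"wz": 0},
    {"jaw": 1,"x": -0.074,"y": -0.141,"z": 0.041,"wx": 5.3,"wy": 0,"wz": 0},
  ],
)

```text
t: 4.3
ee_pos: [0.49, -0.0702, 0.0914]
orientation: [[-0.002, -0.486, -0.874], [-0.0, -0.874, 0.486], [-1.0, 0.001, 0.002]]
contact_force: [0.5, -0.3, -0.1]
width: 0.176
```

Run:
```python
from h import *
import cv2
im=optics.camera("scene");t=optics.camera("top");s=sense();print(s["contact_force"],s["ee_pos"],s["orientation"].round(3).tolist(),s["width"])
f=lambda im,x,y:cv2.resize(im[y:y+120,x:x+80],(400,600),interpolation=cv2.INTER_CUBIC)
cv2.imwrite("pics/g2.png",cv2.convertScaleAbs(np.hstack([f(im,310,190),f(t,270,180)]),alpha=1.4))
```

```text
[-0.68497994  0.86126247 -0.13096908] [ 0.49070196 -0.06990866  0.09226575] [[-0.0, -0.486, -0.874], [-0.0, -0.874, 0.486], [-1.0, 0.0, -0.0]] 0.17222612920261846
```

View pics/g2.png

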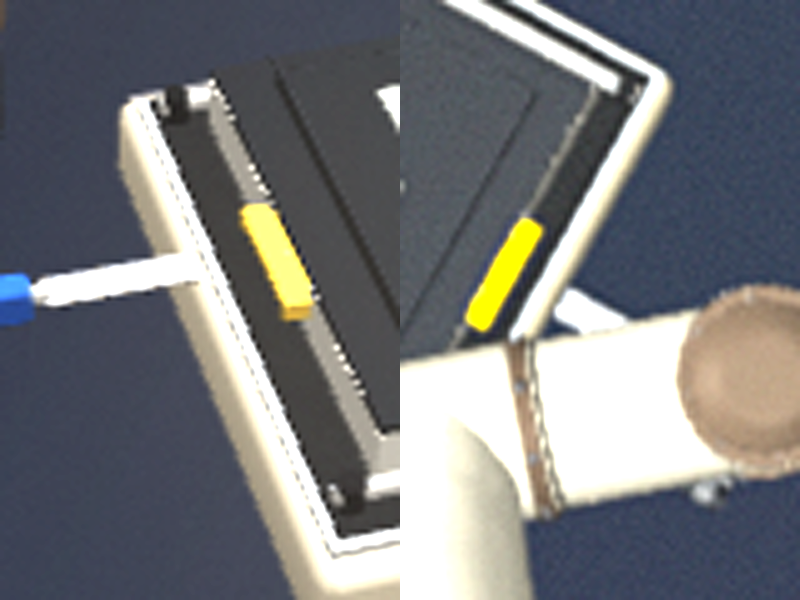

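The scene view shows the blade pointing at the sill. Its tip is at crop (203,268), which is scene (350.6,243.6), and the sill edge's middle is at (362.4,241.8). In the top view the tip is at about (302,240) and the sill edge's middle at (293.7,235.2).

Run:
```python
from h import *
np.set_printoptions(precision=4,suppress=True)
d=np.array([.485,.875,0]);l=np.array([-.875,.485,0])
T=tri((302,240),(350.6,243.6));S=tri((293.7,235.2),(362.4,241.8));print(T,S,"est",np.array([.4905,-.07,.109])+.1276*d)
for n,a,b in(("top",(302,240),(293.7,235.2)),("scene",(350.6,243.6),(362.4,241.8))):
    t=atz(n,a,.1085);s=atz(n,b,.104);print(n,t,s,"tip in sill",(t-s)@d,(t-s)@l)
```

```text
[0.5544 0.0435 0.1028] [0.5689 0.0682 0.1021] est [0.5524 0.0416 0.109 ]
top [0.5519 0.0411 0.1085] [0.5668 0.066  0.104 ] tip in sill -0.02900143017410059 0.0009203737093925943
scene [0.56   0.0415 0.1085] [0.5719 0.069  0.104 ] tip in sill -0.029829207130214808 -0.0028963057440818158
```

>>> move_arm(
  deltas=[
    {"jaw": 1,"x": -0.004,"y": -0.005,"z": 0,"wx": 0,"wy": 0,"wz": 0},
    {"jaw": 1,"x": -0.004,"y": -0.015,"z": 0,"wx": 0,"wy": 0,"wz": 0},
    {"jaw": 1,"x": -0.004,"y": -0.025,"z": 0,"wx": 0,"wy": 0,"wz": 0},
    {"jaw": 1,"x": -0.004,"y": -0.035,"z": 0,"wx": 0,"wy": 0,"wz": 0},
    {"jaw": 1,"x": -0.002,"y": -0.035,"z": 0,"wx": 0,"wy": 0,"wz": 0},
    {"jaw": 1,"x": -0.001,"y": -0.035,"z": 0,"wx": 0,"wy": 0,"wz": 0},
    {"jaw": 1,"x": 0.0,"y": -0.035,"z": 0,"wx": 0,"wy": 0,"wz": 0},
    {"jaw": 1,"x": 0.0,"y": -0.035,"z": 0,"wx": 0,"wy": 0,"wz": 0},
  ],
)

```text
t: 5.2
ee_pos: [0.5072, -0.0389, 0.092]
orientation: [[-0.001, -0.486, -0.874], [-0.0, -0.874, 0.486], [-1.0, 0.0, 0.001]]
contact_force: [0.1, -0.3, -0.8]
width: 0.174
```

Run:
```python
from h import *
s=sense();print(s["contact_force"],s["ft_torque"],s["ee_pos"])
```

```text
[ 0.07565577 -0.25753948 -0.79086678] [-0.08864668 -0.01029904  0.01873474] [ 0.50724754 -0.03886885  0.09201011]
```

>>> move_arm(
  deltas=[
    {"jaw": 1,"x": 0.001,"y": 0,"z": 0,"wx": 0,"wy": 0,"wz": 0},
    {"jaw": 1,"x": 0.001,"y": 0,"z": 0,"wx": 0,"wy": 0,"wz": 0},
  ],
)

```text
t: 5.4
ee_pos: [0.5075, -0.0389, 0.0912]
orientation: [[-0.0, -0.486, -0.874], [-0.0, -0.874, 0.486], [-1.0, 0.0, 0.0]]
contact_force: [-0.1, -0.3, 0.4]
width: 0.176
```

Run:
```python
from h import *
s=sense();print(s["contact_force"],s["ft_torque"],s["ee_pos"])
```

```text
[-0.06633511 -0.25828477  0.40354856] [0.05440951 0.03601224 0.08204872] [ 0.50746145 -0.03885549  0.09121743]
```

>>> move_arm(
  deltas=[
    {"jaw": 1,"x": 0.001,"y": 0,"z": 0,"wx": 0,"wy": 0,"wz": 0},
    {"jaw": 1,"x": 0.001,"y": 0,"z": 0,"wx": 0,"wy": 0,"wz": 0},
  ],
)

```text
t: 5.6
ee_pos: [0.5075, -0.0387, 0.0902]
orientation: [[-0.0, -0.486, -0.874], [0.0, -0.874, 0.486], [-1.0, 0.0, 0.0]]
contact_force: [0.8, -0.1, -1.2]
width: 0.172
```

Run:
```python
from h import *
s=sense();print(s["contact_force"],s["ft_torque"],s["ee_pos"])
```

```text
[ 0.76437595 -0.09233542 -1.17652328] [ 0.05033982 -0.03241979 -0.01285225] [ 0.50753562 -0.03873309  0.09021654]
```

>>> move_arm(
  deltas=[
    {"jaw": 1,"x": 0.001,"y": 0,"z": 0,"wx": 0,"wy": 0,"wz": 0},
    {"jaw": 1,"x": 0.001,"y": 0,"z": 0,"wx": 0,"wy": 0,"wz": 0},
  ],
)

```text
t: 5.8
ee_pos: [0.5075, -0.0387, 0.0892]
orientation: [[-0.0, -0.486, -0.874], [0.0, -0.874, 0.486], [-1.0, 0.0, 0.0]]
contact_force: [-0.5, -0.1, -0.7]
width: 0.173
```

Run:
```python
from h import *
s=sense();print(s["contact_force"],s["ft_torque"],s["ee_pos"])
```

```text
[-0.48921899 -0.14161928 -0.74686636] [-0.04183985 -0.00603128 -0.0243127 ] [ 0.50753978 -0.03867397  0.08919481]
```

>>> move_arm(
  deltas=[
    {"jaw": 1,"x": 0.002,"y": 0,"z": 0,"wx": 0,"wy": 0,"wz": 0},
    {"jaw": 1,"x": 0.002,"y": 0,"z": 0,"wx": 0,"wy": 0,"wz": 0},
  ],
)

```text
t: 6.0
ee_pos: [0.508, -0.0387, 0.0876]
orientation: [[0.001, -0.485, -0.874], [0.0, -0.874, 0.485], [-1.0, -0.0, -0.001]]
contact_force: [-0.6, -0.3, 2.5]
width: 0.174
```

Run:
```python
from h import *
s=sense();print(s["contact_force"],s["ft_torque"],s["ee_pos"])
```

```text
[-0.63458302 -0.32657299  2.5234428 ] [0.14227028 0.08369746 0.07708627] [ 0.50795723 -0.03869511  0.0876253 ]
```

Sill contact came at TCP z of about 0.088, as dead reckoning predicted. I'll raise it to mid-notch and slide in.

>>> move_arm(
  deltas=[
    {"jaw": 1,"x": -0.0022,"y": 0,"z": 0,"wx": 0,"wy": 0,"wz": 0},
    {"jaw": 1,"x": -0.0022,"y": -0.004,"z": 0,"wx": 0,"wy": 0,"wz": 0},
    {"jaw": 1,"x": -0.0022,"y": -0.008,"z": 0,"wx": 0,"wy": 0,"wz": 0},
    {"jaw": 1,"x": -0.0022,"y": -0.012,"z": 0,"wx": 0,"wy": 0,"wz": 0},
    {"jaw": 1,"x": -0.0022,"y": -0.012,"z": 0,"wx": 0,"wy": 0,"wz": 0},
  ],
)

```text
t: 6.5
ee_pos: [0.5138, -0.0276, 0.0894]
orientation: [[-0.0, -0.485, -0.875], [-0.0, -0.875, 0.485], [-1.0, 0.0, -0.0]]
contact_force: [0.5, -0.8, -0.5]
width: 0.173
```

>>> move_arm(
  deltas=[
    {"jaw": 1,"x": 0,"y": -0.004,"z": 0,"wx": 0,"wy": 0,"wz": 0},
    {"jaw": 1,"x": 0,"y": -0.008,"z": 0,"wx": 0,"wy": 0,"wz": 0},
    {"jaw": 1,"x": 0,"y": -0.013,"z": 0,"wx": 0,"wy": 0,"wz": 0},
    {"jaw": 1,"x": 0,"y": -0.018,"z": 0,"wx": 0,"wy": 0,"wz": 0},
    {"jaw": 1,"x": 0,"y": -0.018,"z": 0,"wx": 0,"wy": 0,"wz": 0},
  ],
)

```text
t: 7.0
ee_pos: [0.5227, -0.0118, 0.0895]
orientation: [[0.0, -0.485, -0.875], [0.0, -0.875, 0.485], [-1.0, -0.0, -0.0]]
contact_force: [-0.5, 0.4, -0.2]
width: 0.174
```

Run:
```python
from h import *
import cv2
im=optics.camera("scene");t=optics.camera("top");s=sense();print(s["contact_force"],s["ft_torque"],s["ee_pos"])
f=lambda im,x,y:cv2.resize(im[y:y+80,x:x+80],(400,400),interpolation=cv2.INTER_CUBIC)
cv2.imwrite("pics/g3.png",cv2.convertScaleAbs(np.hstack([f(im,320,200),f(t,270,195)]),alpha=1.4))
```

```text
[-0.10648744  0.43352694 -1.02532532] [ 0.00583332 -0.0121403   0.02092714] [ 0.52216146 -0.01227343  0.08943882]
```

View pics/g3.png

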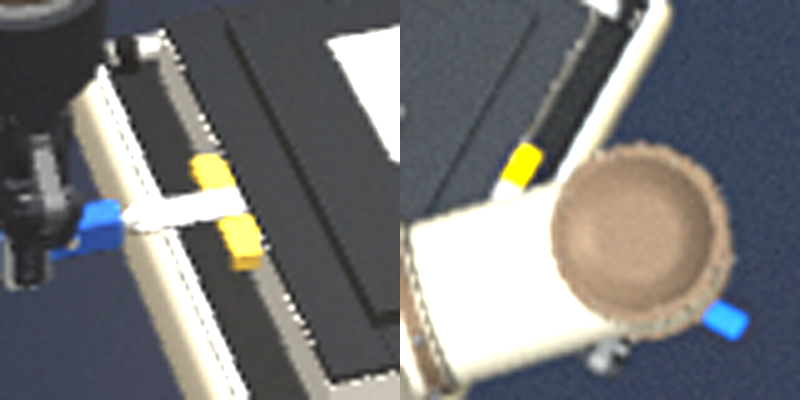

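The blade, at crop (185,205), runs across the sill into the notch. The lid is still shut and the insertion force is near zero. The tip is at about x=35 mm in the sill frame. Now I'll lever about the sill edge.

>>> move_arm(
  deltas=[
    {"jaw": 1,"x": 0.0015,"y": 0,"z": 0,"wx": 0,"wy": 0,"wz": 0},
    {"jaw": 1,"x": 0.0035,"y": -0.0003,"z": 0,"wx": 0,"wy": 0,"wz": -1},
    {"jaw": 1,"x": 0.0067,"y": -0.001,"z": 0,"wx": 0,"wy": 0,"wz": -3},
    {"jaw": 1,"x": 0.0099,"y": -0.0017,"z": 0,"wx": 0,"wy": 0,"wz": -5},
    {"jaw": 1,"x": 0.0146,"y": -0.0031,"z": 0,"wx": 0,"wy": 0,"wz": -8},
    {"jaw": 1,"x": 0.0146,"y": -0.0031,"z": 0,"wx": 0,"wy": 0,"wz": -8},
    {"jaw": 1,"x": 0.0146,"y": -0.0031,"z": 0,"wx": 0,"wy": 0,"wz": -8},
  ],
)

```text
t: 7.8
ee_pos: [0.5239, -0.0102, 0.0753]
orientation: [[0.068, -0.481, -0.874], [0.121, -0.866, 0.486], [-0.99, -0.139, -0.0]]
contact_force: [-0.3, -1.7, 1.9]
width: 0.177
```

Run:
```python
from h import *
s=sense();print(s["contact_force"],s["ft_torque"],s["ee_pos"],s["orientation"].round(3).tolist())
```

```text
[-0.27669566 -1.67197528  1.8512899 ] [-0.33587658  0.12726053 -0.10235083] [ 0.52386079 -0.01018777  0.07528298] [[0.068, -0.481, -0.874], [0.121, -0.866, 0.486], [-0.99, -0.139, -0.0]]
```

>>> move_arm(
  deltas=[
    {"jaw": 1,"x": 0.0025,"y": -0.0005,"z": 0,"wx": 0,"wy": 0,"wz": -1.5},
    {"jaw": 1,"x": 0.0049,"y": -0.0009,"z": 0,"wx": 0,"wy": 0,"wz": -3},
    {"jaw": 1,"x": 0.0072,"y": -0.0015,"z": 0,"wx": 0,"wy": 0,"wz": -4.5},
    {"jaw": 1,"x": 0.0096,"y": -0.0021,"z": 0,"wx": 0,"wy": 0,"wz": -6},
    {"jaw": 1,"x": 0.0119,"y": -0.0028,"z": 0,"wx": 0,"wy": 0,"wz": -7.5},
    {"jaw": 1,"x": 0.0142,"y": -0.0036,"z": 0,"wx": 0,"wy": 0,"wz": -9},
    {"jaw": 1,"x": 0.0165,"y": -0.0044,"z": 0,"wx": 0,"wy": 0,"wz": -10.5},
    {"jaw": 1,"x": 0.0188,"y": -0.0052,"z": 0,"wx": 0,"wy": 0,"wz": -12},
    {"jaw": 1,"x": 0.0233,"y": -0.0072,"z": 0,"wx": 0,"wy": 0,"wz": -15},
    {"jaw": 1,"x": 0.0233,"y": -0.0072,"z": 0,"wx": 0,"wy": 0,"wz": -15},
  ],
)

```text
t: 8.8
ee_pos: [0.5282, -0.0013, 0.0523]
orientation: [[0.188, -0.449, -0.873], [0.342, -0.804, 0.487], [-0.921, -0.39, 0.002]]
contact_force: [-1.7, 0.0, 2.0]
width: 0.177
```

Run:
```python
from h import *
import cv2
im=optics.camera("scene");t=optics.camera("top");s=sense();print(s["contact_force"],s["ft_torque"],s["ee_pos"],s["orientation"].round(3).tolist(),s["joint_pos"].round(2))
cv2.imwrite("pics/g4.png",cv2.convertScaleAbs(cv2.resize(im[170:290,280:440],(800,600),interpolation=cv2.INTER_CUBIC),alpha=1.4))
```

```text
[-0.37691069 -0.36150262 -0.8364322 ] [-0.85716692  0.42624666 -0.03607289] [ 0.52843358 -0.0011291   0.05268361] [[0.188, -0.447, -0.874], [0.34, -0.805, 0.485], [-0.921, -0.389, 0.001]] [ 0.07  0.4  -0.37 -0.56 -0.66 -0.15]
```

View pics/g4.png

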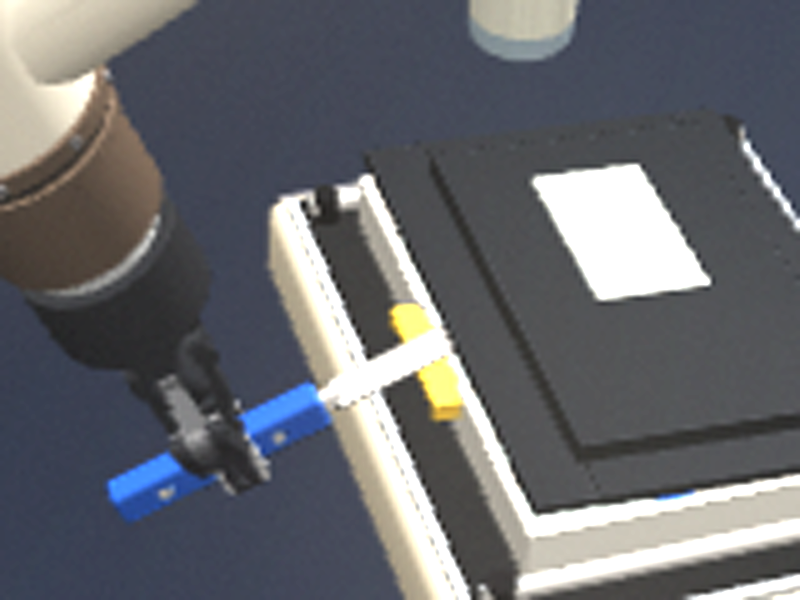

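The lid front now stands ajar on the blade; a gap shows along its side, and the blade lies across the sill at (410,365). The torque scales with tilt (gripper weight), so the load is small. Now I'll raise the lid along its arc, in two parts.

>>> move_arm(
  deltas=[
    {"jaw": 1,"x": -0.0035,"y": -0.0018,"z": 0,"wx": 0,"wy": 0,"wz": 0},
    {"jaw": 1,"x": -0.0071,"y": -0.0037,"z": 0,"wx": 0,"wy": 0,"wz": 0},
    {"jaw": 1,"x": -0.0115,"y": -0.0062,"z": 0,"wx": 0,"wy": 0,"wz": 0},
    {"jaw": 1,"x": -0.016,"y": -0.0089,"z": 0,"wx": 0,"wy": 0,"wz": 0},
    {"jaw": 1,"x": -0.0203,"y": -0.0117,"z": 0,"wx": 0,"wy": 0,"wz": 0},
    {"jaw": 1,"x": -0.0245,"y": -0.0147,"z": 0,"wx": 0,"wy": 0,"wz": 0},
    {"jaw": 1,"x": -0.03,"y": -0.0188,"z": 0,"wx": 0,"wy": 0,"wz": 0},
    {"jaw": 1,"x": -0.0354,"y": -0.0232,"z": 0,"wx": 0,"wy": 0,"wz": 0},
    {"jaw": 1,"x": -0.0354,"y": -0.0232,"z": 0,"wx": 0,"wy": 0,"wz": 0},
    {"jaw": 1,"x": -0.0354,"y": -0.0232,"z": 0,"wx": 0,"wy": 0,"wz": 0},
  ],
)

```text
t: 9.9
ee_pos: [0.5327, 0.0059, 0.0949]
orientation: [[0.191, -0.447, -0.874], [0.342, -0.805, 0.486], [-0.92, -0.391, -0.001]]
contact_force: [-0.0, -0.7, -1.4]
width: 0.175
```

Run:
```python
from h import *
import cv2
im=optics.camera("scene");s=sense();print(s["contact_force"],s["ft_torque"],s["ee_pos"],s["orientation"].round(3).tolist(),s["joint_pos"].round(2))
cv2.imwrite("pics/g5.png",cv2.convertScaleAbs(cv2.resize(im[140:290,280:480],(800,600),interpolation=cv2.INTER_CUBIC),alpha=1.4))
```

```text
[ 0.11960363 -0.06419046 -2.60761186] [-1.03160279  0.47707359 -0.1295324 ] [0.5326024  0.00587155 0.09455082] [[0.19, -0.447, -0.874], [0.342, -0.805, 0.486], [-0.92, -0.391, -0.0]] [ 0.09  0.33 -0.34 -0.51 -0.72 -0.24]
```

View pics/g5.png

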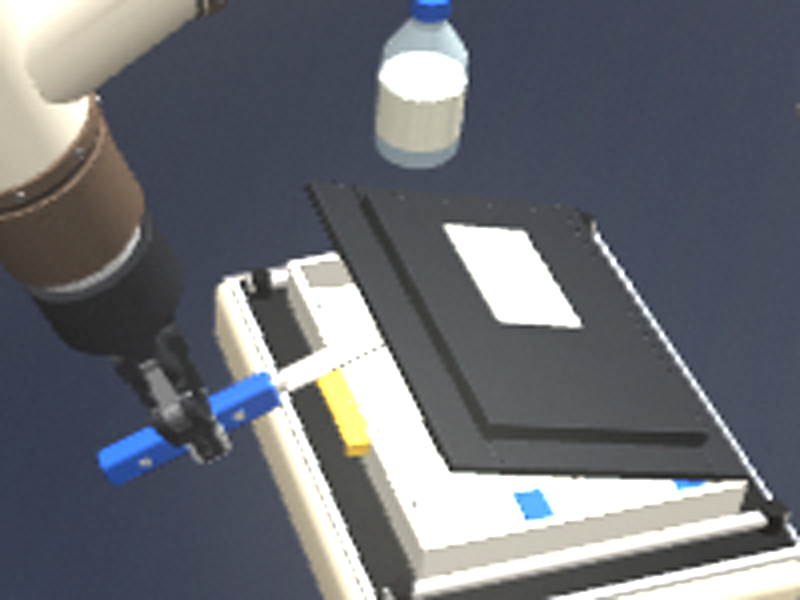

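The lid is up on the blade at roughly 17° and still. The gripper, near (170,400), is well clear of it. I'll continue to 40°.

>>> move_arm(
  deltas=[
    {"jaw": 1,"x": -0.005,"y": -0.0045,"z": 0,"wx": 0,"wy": 0,"wz": 0},
    {"jaw": 1,"x": -0.0101,"y": -0.0091,"z": 0,"wx": 0,"wy": 0,"wz": 0},
    {"jaw": 1,"x": -0.0148,"y": -0.0141,"z": 0,"wx": 0,"wy": 0,"wz": 0},
    {"jaw": 1,"x": -0.0194,"y": -0.0192,"z": 0,"wx": 0,"wy": 0,"wz": 0},
    {"jaw": 1,"x": -0.0236,"y": -0.0245,"z": 0,"wx": 0,"wy": 0,"wz": 0},
    {"jaw": 1,"x": -0.0278,"y": -0.03,"z": 0,"wx": 0,"wy": 0,"wz": 0},
    {"jaw": 1,"x": -0.0317,"y": -0.0356,"z": 0,"wx": 0,"wy": 0,"wz": 0},
    {"jaw": 1,"x": -0.0355,"y": -0.0414,"z": 0,"wx": 0,"wy": 0,"wz": 0},
    {"jaw": 1,"x": -0.0389,"y": -0.0473,"z": 0,"wx": 0,"wy": 0,"wz": 0},
    {"jaw": 1,"x": -0.0408,"y": -0.0508,"z": 0,"wx": 0,"wy": 0,"wz": 0},
    {"jaw": 1,"x": -0.0421,"y": -0.0533,"z": 0,"wx": 0,"wy": 0,"wz": 0},
    {"jaw": 1,"x": -0.0421,"y": -0.0533,"z": 0,"wx": 0,"wy": 0,"wz": 0},
    {"jaw": 1,"x": -0.0421,"y": -0.0533,"z": 0,"wx": 0,"wy": 0,"wz": 0},
    {"jaw": 1,"x": -0.0421,"y": -0.0533,"z": 0,"wx": 0,"wy": 0,"wz": 0},
  ],
)

```text
t: 11.35
ee_pos: [0.5481, 0.0343, 0.1538]
orientation: [[0.189, -0.447, -0.874], [0.342, -0.805, 0.486], [-0.921, -0.39, 0.0]]
contact_force: [-1.4, -0.9, -0.9]
width: 0.178
```

Run:
```python
from h import *
import cv2
im=optics.camera("scene");s=sense();print(s["contact_force"],s["ft_torque"],s["ee_pos"],s["orientation"].round(3).tolist(),s["width"])
o=cv2.resize(im[110:290,270:510],(800,600),interpolation=cv2.INTER_CUBIC)
o=cv2.convertScaleAbs(o,alpha=1.4)
S=np.array([.567,.0683,.104]);d=np.array([.485,.875,0]);l=np.array([-.875,.485,0]);z=np.array([0,0,1.])
for th,c in((34,(0,255,255)),(40,(0,255,0)),(46,(0,0,255))):
    a=np.radians(th)
    P=[((proj("scene",S+d*(.202-.19*np.cos(a))+z*(.006+.19*np.sin(a))+l*w)-[270,110])*10/3).astype(int).tolist() for w in(-.125,.125)]
    print(th,P); cv2.line(o,P[0],P[1],c,1)
R=s["orientation"];up=-R[:,0];f=-R[:,1];tip=s["ee_pos"]+.1276*f+.018*up-S;tx,tz=tip@d,tip[2];print("tip sill",tx,tz,"lid deg",np.degrees(np.arctan2(tz-.006,.202-tx)),"r",np.hypot(tz-.006,.202-tx))
cv2.imwrite("pics/g6.png",o)
```

```text
[-0.41262404 -1.25455114 -1.31855576] [-1.05290616  0.5310672  -0.02478869] [0.54806109 0.03428432 0.15378759] [[0.189, -0.447, -0.874], [0.342, -0.805, 0.486], [-0.921, -0.39, 0.0]] 0.17662478059563255
34 [[446, 428], [315, 192]]
40 [[468, 405], [332, 171]]
46 [[493, 382], [352, 151]]
tip sill 0.07154334322929823 0.11617683334232927 lid deg 40.18267797499953 r 0.1707567682439911
```

View pics/g6.png

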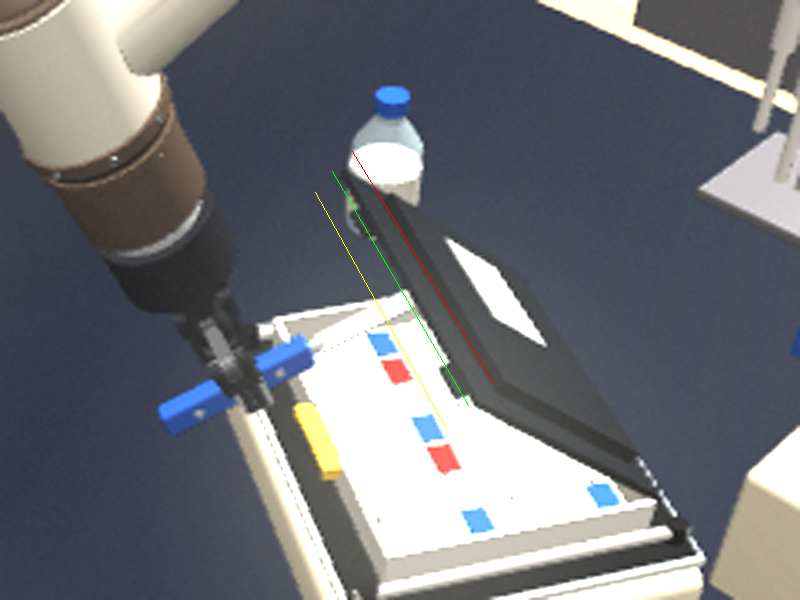

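The lid's front edge, from (345,172) to (470,402), lies along the 40° line, with the blade tip under it at (405,300). The gripper is well clear. I'll check for creep, then hand in.

>>> move_arm(
  deltas=[
    {"jaw": 1,"x": 0,"y": 0,"z": 0,"wx": 0,"wy": 0,"wz": 0},
    {"jaw": 1,"x": 0,"y": 0,"z": 0,"wx": 0,"wy": 0,"wz": 0},
    {"jaw": 1,"x": 0,"y": 0,"z": 0,"wx": 0,"wy": 0,"wz": 0},
    {"jaw": 1,"x": 0,"y": 0,"z": 0,"wx": 0,"wy": 0,"wz": 0},
    {"jaw": 1,"x": 0,"y": 0,"z": 0,"wx": 0,"wy": 0,"wz": 0},
    {"jaw": 1,"x": 0,"y": 0,"z": 0,"wx": 0,"wy": 0,"wz": 0},
    {"jaw": 1,"x": 0,"y": 0,"z": 0,"wx": 0,"wy": 0,"wz": 0},
    {"jaw": 1,"x": 0,"y": 0,"z": 0,"wx": 0,"wy": 0,"wz": 0},
  ],
)

```text
t: 12.2
ee_pos: [0.5482, 0.0344, 0.1541]
orientation: [[0.19, -0.447, -0.874], [0.342, -0.805, 0.485], [-0.921, -0.391, 0.0]]
contact_force: [-0.8, -0.8, -1.3]
width: 0.178
```

Run:
```python
from h import *
import cv2
im=optics.camera("scene");o=cv2.convertScaleAbs(cv2.resize(im[110:290,270:510],(800,600),interpolation=cv2.INTER_CUBIC),alpha=1.4)
g=cv2.imread("pics/g6.png")
a,b=[cv2.cvtColor(x[180:560,430:700],cv2.COLOR_BGR2GRAY).astype(np.float32) for x in(g,o)]
print("lid image shift (crop px)",cv2.phaseCorrelate(a,b),sense()["ee_pos"],sense()["t"])
```

```text
lid image shift (crop px) ((0.05745807700475325, -0.055728963941618304), 0.913536137452832) [0.54822337 0.03446499 0.15407946] 12.25
```

```bash
python3 -c "
from bench import r
print(r.sign_off())"
```

```text
the job is handed in; nothing more can be done
None
```

The lid is open at about 40° and held there by the spatula blade alone. I handed the job in at about 12.3 s; the sign-off gave no verdict.

I took the blue spatula from its rest and felt for the sill before sliding the blade into the notch, its tip about 35 mm in. I levered the lid off its catch against the sill, then raised it along its arc.

**Last checks:**
- **Lid angle:** the arm's pose puts it at about 40.2°. In the scene picture the lid's front edge lies along the projected 40° line.
- **Steadiness:** over the last 0.9 s the lid moved less than 0.1 px in the crop, and the arm held its pose.
- **Clearances:** in the last picture the gripper was well away from the lid, and the blade was clear of the tray base and platform.
- **Load on the blade:** the force reading, about 1 to 2 N down on the tool, fits the lid's weight but is close to the sensor noise.

**Disagreements:**
- The yellow sill measured about 71 mm wide in both cameras against the 56 mm given, so I used only its middle.
- Points located from both cameras together came out a few millimetres low in height, so I took the height from the arm and the felt contact.

I did not check the bystanders after the moves, but the arm's path kept away from them.

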